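Seat the heat sink's push-pins crosswise

TASK

Fix the heat sink to the circuit board by pushing its four white push-pins fully home, one at a time, with the fingertips: first the pin beside the round metal can, then the one diagonally across from it, then the pin beside the long black connector, and last the remaining one. Push gently, straight down; do not grip, lift or shove the board, and leave the bottle, tweezers and tray alone.

Things in the scene. Friction and masses are not known exactly. Their poses are not given: they have to be found in the camera images.
- board: Green circuit board 200 x 150 mm on a dark carrier plate 250 x 190 x 6 mm lying loose on the bench (about 0.9 kg in all), turned any way round. Origin: centre of the carrier's underside; x along its long side, z up. A finned aluminium heat sink 60 x 60 mm (fin tops 28 mm above the table) sits at its middle, a push-pin at each corner.
- can_top (a point): Centre of the top of the round metal capacitor can: 32 mm across, on a thin black square foot, a black bar marked on its top; top 26 mm above the table, at board (76, 45) mm.
- connector_top (a point): Centre of the top of the long black connector: 16 x 52 mm, top 22 mm above the table, at board (-82, 40) mm.
- pin_can_top (a point): Centre of the top face of the push-pin beside the round metal can: a flat white disc head 18 mm across and 5 mm thick, at board (37, 37) mm. Its height above the table is 40 mm minus the pin's travel (40 mm fully up, 32 mm fully home).
- pin_can (a joint): Travel of that push-pin, m: 0 standing fully up, 0.008 fully home (head resting on its black sleeve); grows as it is pushed straight down. It resists with about 4 N of friction all the way, then meets a hard stop, and stays where it is left. Pressing with over 40 N harms the board.
- pin_across_top (a point): Centre of the top face of the push-pin diagonally across from the one beside the can: a flat white disc head 18 mm across and 5 mm thick, at board (-37, -37) mm. Its height above the table is 40 mm minus the pin's travel (40 mm fully up, 32 mm fully home).
- pin_across (a joint): Travel of that push-pin, m: 0 standing fully up, 0.008 fully home (head resting on its black sleeve); grows as it is pushed straight down. It resists with about 4 N of friction all the way, then meets a hard stop, and stays where it is left. Pressing with over 40 N harms the board.
- pin_connector_top (a point): Centre of the top face of the push-pin beside the long connector: a flat white disc head 18 mm across and 5 mm thick, at board (-37, 37) mm. Its height above the table is 40 mm minus the pin's travel (40 mm fully up, 32 mm fully home).
- pin_connector (a joint): Travel of that push-pin, m: 0 standing fully up, 0.008 fully home (head resting on its black sleeve); grows as it is pushed straight down. It resists with about 4 N of friction all the way, then meets a hard stop, and stays where it is left. Pressing with over 40 N harms the board.
- pin_last_top (a point): Centre of the top face of the push-pin at the remaining corner: a flat white disc head 18 mm across and 5 mm thick, at board (37, -37) mm. Its height above the table is 40 mm minus the pin's travel (40 mm fully up, 32 mm fully home).
- pin_last (a joint): Travel of that push-pin, m: 0 standing fully up, 0.008 fully home (head resting on its black sleeve); grows as it is pushed straight down. It resists with about 4 N of friction all the way, then meets a hard stop, and stays where it is left. Pressing with over 40 N harms the board.
- bottle: Bystander: small white flux bottle standing on the bench, 34 mm across, 62 mm tall; origin under its centre.
- tweezers: Bystander: steel tweezers lying on the bench, about 125 mm long along their x, 6 mm high; origin under the middle.
- tray: Bystander: clear open tray of spare push-pins, 80 x 60 x 24 mm; origin under its centre.

How it is judged:
By the outcome, as a careful person would: the job done as asked, in the order asked, and still so for the second after the job is handed in, with the robot touching nothing.
It also fails if it takes over 45 s, if anything falls off the work surface, if the arm or the gripper's body presses on something with over 40 N, if the wrist force passes 120 N, or if a joint passes its speed limit or range.

ROBOT

A 6-joint arm with a two-finger parallel gripper is mounted at the origin on the work surface. World frame = base frame: x ahead of the robot, y to its left, z up, the work surface at z = 0. Lengths are in m, angles in rad, forces in N, time in s.
With the tool pointing down it reaches from about 0.325 to 0.9 m from the base axis. Payload 6.1 kg.
Tool frame: the origin (TCP) lies midway between the tips of the shut fingers; the grasp point (between the pads) lies 19 mm behind it; x points along the fingers, z is the direction in which the jaws open and shut, and the axes are right-handed (so a half turn about x gives the same grasp; the last joint's range is limited). The gripper opens to 85 mm and grips with 20 to 120 N. Pads are 22 mm wide; open, the fingers measure 114 mm over their backs; the gripper's body (76 mm by 85 mm) begins 54 mm behind the grasp point. The pads swing forward as they close: fully open they stand 13 mm farther back than shut.
Start: joints at [-1.411, 0.22, 1.526, -0, 1.395, -0.126], TCP at [0.176, -0.6, 0.231] pointing down, gripper open.
Joint ranges: [-2.98, 2.98], [-0.91, 2.08], [0.09, 2.57], [-1.24, 4.39], [0.2, 2.65], [-2.68, 2.68]. Speed limits (rad/s): [2.57, 2.57, 3.01, 3.14, 3.14, 3.14].

INTERFACE

Orientations are given as a rotation vector (axis times angle).
In Python, from bench import ctrl, capture, camera_params, workorder gives the robot as it stands.
- The arm moves only by the tool drive_tool, never from a script. Its argument "motion" is a list of rows, each a list of 5 numbers: the shift along the tool's x, y, z in m, then the turn about the tool's x in rad, then the closure, from 0 (fully open) to 1 (shut). A call has 1 to 12 rows; each row shifts and turns the commanded pose from where the row before left it, along the tool's axes as they then stand; what a row does not reach is not made up. A row lasts 1/12 s, in which the tool goes at most 41.7 mm and 7.16 degrees, less where a joint would pass 70% of its speed; a pose out of reach is approached as far as the arm can. A call with a gripper value outside its range is refused whole. The fingers move at their own pace and stop on an object; "force" is the grip in N (left out, the last holds). Time passes only in rows, so rows that do not move let the fingers close. It gives the time, the measured TCP pose, the force and the opening at its end, in the units of the state.
- ctrl.state(): the state, without advancing time (a new reading comes with each control period).
- capture(name): name is "scene" or "top" or "wrist"; returns the picture (480x640x3 uint8, red, green, blue); there is no depth.
- camera_params(name): a dict with "fx", "fy", "cx", "cy" (pixels), "origin" and "orientation" of the camera in the world. Camera axes: x right, y down, z forward; pixel columns grow to the right and rows downward; lengths in m; the calibration is good to about 2 mm. The wrist camera is an equidistant fisheye: a pixel r from the principal point sees the ray r / f radians off the axis. A picture is of the moment at which its call begins: read the wrist's pose just before it. camera_params takes no time and is no camera call; for the wrist camera it gives the pose at the moment of the call.
- workorder.finish_job(): hands the job in, once; it reports no verdict.
The state is a dict: "clock": time; "joint_pos": joint angles; "joint_velocities": joint speeds; "joint_torque": joint torques, N m; "tcp_pos": TCP position; "eef_rot": TCP orientation; "force": force on the tool from outside, world axes, zero at the start; "ft_torque": the same for the moment, N m; "opening": finger opening in m.
Only numpy, scipy, OpenCV 4.12 (cv2) and the standard library are available. Lean on these libraries where they do the work, as an engineer would, in place of code of your own. Each camera call takes 0.05 s, during which the arm holds its last target.

## Working session

There is one attempt and no reset: what is moved stays moved. The work goes in short steps, Python scripts to look and compute and a tool call to move; the robot and the scene stay as the last step left them, time stands still between calls to the robot, and variables do not carry over. Pictures are saved under pics/ and viewed, and the job is handed in when it is done.

Besides the shell and the picture viewer there is one more tool, called after "Request:" as a command line: name --pt "numbers of a row" for each row, then --argument value for the rest. drive_tool: Moves the arm, as the interface text tells. Its arguments: {"type":"object","properties":{"motion":{"type":"array","items":{"type":"array","items":{"type":"number"}}},"force":{"type":"number"}},"required":["motion"]}

```bash
mkdir -p pics
python3 - <<'E'
from bench import ctrl,capture,camera_params
import cv2
print(ctrl.state())
for n in ("scene","top"):
    im=capture(n); cv2.imwrite(f"pics/{n}0.png",im[:,:,::-1]); print(n,camera_params(n))
E
```

```text
{'clock': 0.0, 'joint_pos': array([-1.41109138e+00,  2.21212472e-01,  1.52759508e+00, -2.08457731e-06,
        1.39470527e+00, -1.26083901e-01]), 'joint_velocities': array([3.90528451e-04, 6.67884120e-04, 2.17311689e-03, 2.21912780e-05,
       2.61996675e-05, 1.73276652e-04]), 'joint_torque': array([ 6.61157878e-05, -4.96903896e+01, -3.89392555e+01, -1.67124358e-04,
        1.11179939e-02, -6.01929685e-06]), 'tcp_pos': array([ 0.17610602, -0.59905347,  0.23021619]), 'eef_rot': array([ 0.99744838,  1.33236657, -0.99523144]), 'force': array([ 0.06893629, -0.60825426,  0.40032133]), 'ft_torque': array([-0.01431218, -0.02798663, -0.03761571]), 'opening': 0.08538053276088423}
scene {'fx': 506.7449268500713, 'fy': 506.7449268500713, 'cx': 325.2124307326935, 'cy': 239.5670229154226, 'origin': array([ 1.29040241, -0.30755196,  0.82876223]), 'orientation': array([-2.05547734, -1.21786271,  0.51305473])}
top {'fx': 470.9880637911322, 'fy': 470.9880637911322, 'cx': 319.63178547828824, 'cy': 242.39660647494927, 'origin': array([0.49130632, 0.0779548 , 0.91082969]), 'orientation': array([-2.12346578,  2.17521313, -0.1149245 ])}
```

View pics/top0.png

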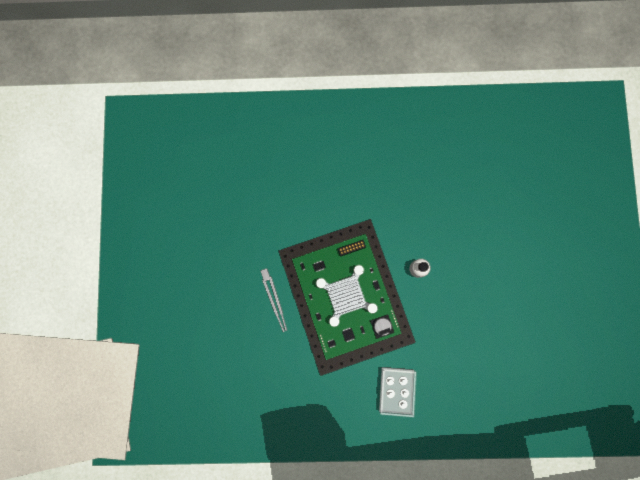

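View pics/scene0.png

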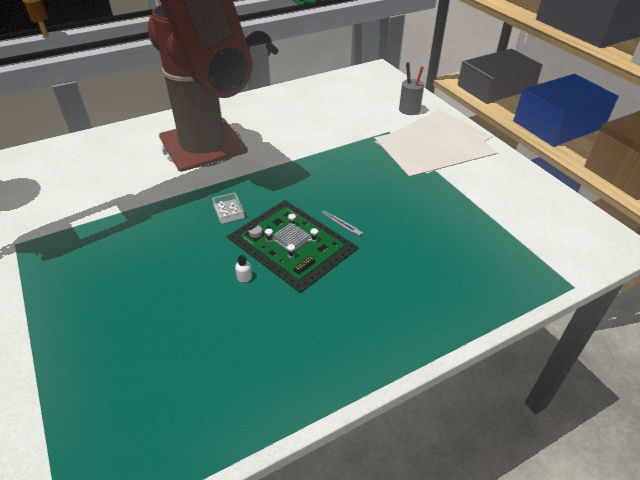

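The top view shows the can at about (383,325) and the connector at (352,248). The pins are: can (373,308), across (321,283), connector (358,270) and last (334,321). Next I'll measure them in both views.

```bash
cat > h.py <<'E'
import numpy as np,cv2
from scipy.spatial.transform import Rotation as R
def ray(cp,uv):
    d=np.array([(uv[0]-cp['cx'])/cp['fx'],(uv[1]-cp['cy'])/cp['fy'],1.])
    return np.array(cp['origin']),R.from_rotvec(cp['orientation']).apply(d)
def plane(cp,uv,z):
    o,d=ray(cp,uv); return o+d*(z-o[2])/d[2]
def blobs(im,box):
    x0,y0,x1,y1=box; h=cv2.cvtColor(im,cv2.COLOR_RGB2HSV)
    m=((h[:,:,2]>175)&(h[:,:,1]<45)).astype(np.uint8)
    c=m*0;c[y0:y1,x0:x1]=m[y0:y1,x0:x1]
    n,l,s,ce=cv2.connectedComponentsWithStats(c)
    return [(ce[i],s[i][4],s[i][:4]) for i in range(1,n) if s[i][4]>8]
E
python3 - <<'E'
from h import *
from bench import camera_params
for n,b in(("top",(290,235,410,360)),("scene",(235,205,350,285))):
    im=cv2.imread(f"pics/{n}0.png")[:,:,::-1].copy()
    for c,a,s in blobs(im,b): print(n,c.round(1),a,s,plane(camera_params(n),c,.04).round(4))
    x0,y0,x1,y1=b
    cv2.imwrite(f"pics/{n}0z.png",cv2.resize(im[y0:y1,x0:x1,::-1],None,fx=5,fy=5,interpolation=cv2.INTER_CUBIC)[:600])
E
```

```text
top [344.  293.8] 1045 [317 265  49  62] [0.5036 0.0489 0.04  ]
top [372.  307.9] 71 [368 304   9   9] [ 0.4768 -0.0014  0.04  ]
top [382.1 324.4] 121 [376 319  15  12] [ 0.4466 -0.0187  0.04  ]
scene [237.2 210.5] 16 [235 208   7   6] [ 0.3766 -0.0368  0.04  ]
scene [291.4 215.9] 31 [288 214   8   5] [0.4563 0.0689 0.04  ]
scene [268.3 230.9] 32 [265 229   8   5] [ 0.4782 -0.001   0.04  ]
scene [313.7 230.5] 32 [311 228   7   6] [0.5268 0.0915 0.04  ]
scene [290.3 246.4] 42 [286 243   9   7] [0.5483 0.021  0.04  ]
scene [241.2 267.8] 75 [236 263  13   9] [ 0.5572 -0.0998  0.04  ]
```

View pics/top0z.png

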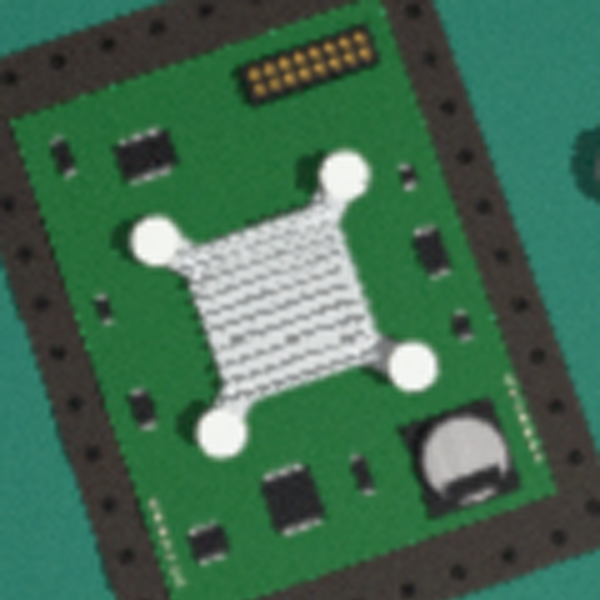

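View pics/scene0z.png

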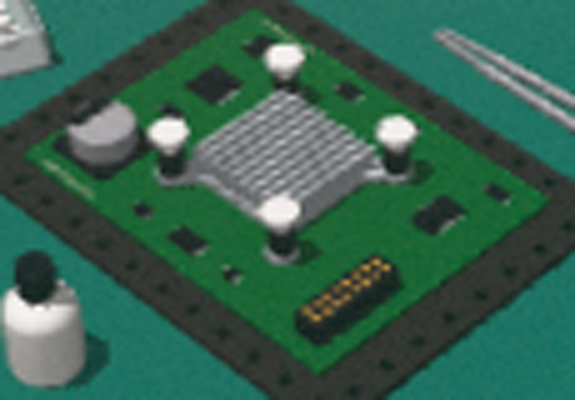

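Run:
```python
from h import *
from bench import camera_params,ctrl
from scipy import ndimage
im=cv2.imread("pics/top0.png")
g=im.min(2).astype(float); cp=camera_params("top")
z0={'can':(372.4,308.2),'across':(321.2,283.2),'conn':(358.8,270),'last':(334.4,321.6)}
scene={'can':(268.3,230.9),'across':(313.7,230.5),'conn':(290.3,246.4),'last':(291.4,215.9)}
B={'can':(37,37),'across':(-37,-37),'conn':(-37,37),'last':(37,-37)}
P=[];Q=[];S=[]
for k,(u,v) in z0.items():
    yy,xx=np.mgrid[0:480,0:640]; m=(np.hypot(xx-u,yy-v)<6.5)&(g>205)
    c=(xx[m].mean(),yy[m].mean()); p=plane(cp,c,.04); s=plane(camera_params("scene"),scene[k],.039)
    print(k,np.round(c,1),m.sum(),p.round(4),s.round(4)); P.append(p[:2]);S.append(s[:2]);Q.append(np.array(B[k])/1e3)
for n,P in(("top",P),("scene",S)):
    P=np.array(P);Q=np.array(Q);c=P.mean(0);H=Q.T@(P-c)
    th=np.arctan2(H[0,1]-H[1,0],H[0,0]+H[1,1]);M=np.array([[np.cos(th),-np.sin(th)],[np.sin(th),np.cos(th)]])
    F=Q@M.T+c
    print(n,c,np.degrees(th));print(F.round(4),(P-F).round(4))
s=ctrl.state();print(R.from_rotvec(s['eef_rot']).as_matrix().round(3))
```

```text
can [372.  307.8] 65 [ 0.477  -0.0014  0.04  ] [ 0.4773 -0.0006  0.039 ]
across [321.2 283. ] 70 [0.5243 0.0903 0.04  ] [0.5258 0.092  0.039 ]
conn [358.3 270.2] 65 [0.5463 0.0214 0.04  ] [0.5474 0.0214 0.039 ]
last [334.1 320.7] 71 [0.4552 0.0685 0.04  ] [0.4551 0.0694 0.039 ]
top [0.50070459 0.04469614] -162.3087750325753
[[ 0.4767 -0.0018]
 [ 0.5247  0.0912]
 [ 0.5472  0.0207]
 [ 0.4542  0.0687]] [[ 0.0003  0.0004]
 [-0.0004 -0.0008]
 [-0.0009  0.0007]
 [ 0.001  -0.0002]]
scene [0.50139497 0.04555278] -162.5674739006136
[[ 0.4772 -0.0008]
 [ 0.5256  0.0919]
 [ 0.5478  0.0213]
 [ 0.455   0.0698]] [[ 0.0001  0.0002]
 [ 0.0002  0.    ]
 [-0.0004  0.0001]
 [ 0.0001 -0.0003]]
[[-0.     0.959  0.282]
 [ 0.002  0.282 -0.959]
 [-1.     0.    -0.002]]
```

Both views agree within 1 mm, so I'm moving above the can pin with the gripper shut.

Request:
drive_tool --pt "0 0.019 -0.0204 0 1" --pt "0 0.019 -0.0204 0 1" --pt "0 0.019 -0.0204 0 1" --pt "0 0.019 -0.0204 0 1" --pt "0 0.019 -0.0204 0 1" --pt "0 0.019 -0.0204 0 1" --pt "0 0.019 -0.0204 0 1" --pt "0 0.019 -0.0204 0 1" --pt "0 0.019 -0.0204 0 1" --pt "0 0.019 -0.0204 0 1" --pt "0 0.019 -0.0204 0 1" --pt "0 0.019 -0.0204 0 1" --force 40

```text
clock: 1.1
tcp_pos: [0.3261, -0.299, 0.2309]
eef_rot: [0.997, 1.331, -0.996]
force: [0.2, -0.1, -0.4]
opening: -0.0002
```

Request:
drive_tool --pt "0 0.019 -0.0204 0 1" --pt "0 0.019 -0.0204 0 1" --pt "0 0.019 -0.0204 0 1" --pt "0 0.019 -0.0204 0 1" --pt "0 0.019 -0.0204 0 1" --pt "0 0.019 -0.0204 0 1" --pt "0 0.019 -0.0204 0 1" --pt "0 0.019 -0.0204 0 1" --pt "0 0.019 -0.0204 0 1" --pt "0 0.019 -0.0204 0 1" --pt "0 0.019 -0.0204 0 1" --pt "0 0.019 -0.0204 0 1"

```text
clock: 2.1
tcp_pos: [0.4758, 0.0001, 0.231]
eef_rot: [0.996, 1.331, -0.996]
force: [0.2, -0.3, -1.0]
opening: 0.0
```

Request:
drive_tool --pt "0.02 0 0 0 1" --pt "0.02 0 0 0 1" --pt "0.02 0 0 0 1" --pt "0.02 0 0 0 1" --pt "0.02 0 0 0 1" --pt "0.02 0 0 0 1" --pt "0 0 0 0 1" --pt "0 0 0 0 1" --pt "0 0 0 0 1"

```text
clock: 2.85
tcp_pos: [0.4762, -0.0015, 0.1122]
eef_rot: [0.996, 1.33, -0.996]
force: [0.6, -0.2, -0.0]
opening: 0.0003
```

Run:
```python
from bench import ctrl,capture,camera_params
import cv2
s=ctrl.state();print(s)
im=capture("wrist"); cv2.imwrite("pics/w1.png",im[:,:,::-1]); print(camera_params("wrist"))
```

```text
{'clock': 2.85, 'joint_pos': array([-1.68884345e-01, -1.52435653e-02,  2.01728174e+00, -3.57238745e-06,
        1.13875419e+00,  1.11619396e+00]), 'joint_velocities': array([-0.00094728, -0.01782769, -0.01774361, -0.00064802, -0.00220847,
       -0.00079424]), 'joint_torque': array([ 2.95330177e-02, -3.31242728e+01, -3.37635899e+01,  4.41374377e-04,
        6.03126059e-02, -9.88557844e-06]), 'tcp_pos': array([ 0.47617607, -0.00145878,  0.11221144]), 'eef_rot': array([ 0.99638463,  1.33018549, -0.99578263]), 'force': array([ 5.94510029e-01, -2.01270921e-01, -1.31446901e-04]), 'ft_torque': array([-0.02205495, -0.0321925 , -0.025194  ]), 'opening': 0.0003389608153368745}
{'fx': 371.64829954431775, 'fy': 371.64829954431775, 'cx': 322.30837379472484, 'cy': 236.98407038225432, 'origin': array([0.54851472, 0.01931457, 0.2559375 ]), 'orientation': array([ 2.31572169, -1.73251305, -0.25708251])}
```

View pics/w1.png

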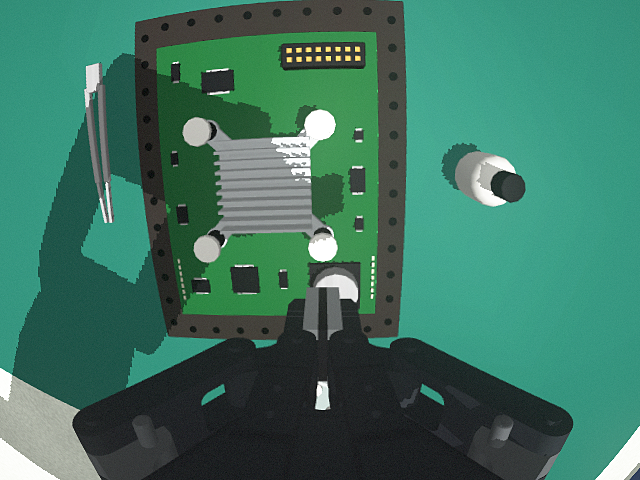

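The wrist view shows the shut tips near (322,290), still 70 mm up, and the can pin at (322,247). The other pins are conn (320,125), across (197,132) and last (207,249). I'll cross-check these by casting fisheye rays.

```bash
cat >> h.py <<'E'
def fplane(cp,uv,z):
    v=np.array([uv[0]-cp['cx'],uv[1]-cp['cy']]);r=np.hypot(*v);t=r/cp['fx']
    d=np.r_[np.sin(t)*v/r,np.cos(t)]; d=R.from_rotvec(cp['orientation']).apply(d)
    o=np.array(cp['origin']); return o+d*(z-o[2])/d[2]
E
python3 - <<'E'
from h import *
from bench import camera_params
cp=camera_params("wrist")
for k,u in dict(can=(322,247),across=(197,132),conn=(320,125),last=(207,249)).items(): print(k,fplane(cp,u,.04).round(4))
E
```

```text
can [ 0.4791 -0.0013  0.04  ]
across [0.5269 0.0903 0.04  ]
conn [0.5492 0.0206 0.04  ]
last [0.457  0.0683 0.04  ]
```

Request:
drive_tool --pt "0.016 0.002 0 0 1" --pt "0.016 0 0 0 1" --pt "0.016 0 0 0 1" --pt "0.016 0 0 0 1" --pt "0 0 0 0 1" --pt "0 0 0 0 1" --pt "0.003 0 0 0 1" --pt "0.003 0 0 0 1" --pt "0.001 0 0 0 1" --pt "0.001 0 0 0 1" --pt "0.001 0 0 0 1" --pt "0 0 0 0 1"

```text
clock: 3.9
tcp_pos: [0.4781, -0.0008, 0.0388]
eef_rot: [0.996, 1.33, -0.996]
force: [0.4, -0.4, 2.4]
opening: -0.0002
```

Request:
drive_tool --pt "0.001 0 0 0 1" --pt "0.001 0 0 0 1" --pt "0.001 0 0 0 1" --pt "0.001 0 0 0 1" --pt "0.001 0 0 0 1" --pt "0 0 0 0 1"

```text
clock: 4.4
tcp_pos: [0.478, -0.0008, 0.0333]
eef_rot: [0.996, 1.33, -0.996]
force: [1.2, 0.1, 3.3]
opening: -0.0001
```

Request:
drive_tool --pt "0.0005 0 0 0 1" --pt "0.0005 0 0 0 1" --pt "0 0 0 0 1"

```text
clock: 4.65
tcp_pos: [0.478, -0.0009, 0.0324]
eef_rot: [0.996, 1.33, -0.996]
force: [2.7, -0.2, 2.4]
opening: 0.0
```

Request:
drive_tool --pt "0.0005 0 0 0 1" --pt "0 0 0 0 1"

```text
clock: 4.82
tcp_pos: [0.478, -0.0008, 0.032]
eef_rot: [0.996, 1.33, -0.996]
force: [2.6, -0.1, 3.4]
opening: 0.0002
```

Request:
drive_tool --pt "0.0003 0 0 0 1" --pt "0 0 0 0 1"

```text
clock: 4.98
tcp_pos: [0.478, -0.0009, 0.032]
eef_rot: [0.996, 1.33, -0.996]
force: [-0.5, 0.6, 7.0]
opening: -0.0001
```

Request:
drive_tool --pt "0.0003 0 0 0 1" --pt "0 0 0 0 1"

```text
clock: 5.15
tcp_pos: [0.478, -0.0009, 0.032]
eef_rot: [0.996, 1.33, -0.996]
force: [-1.3, 0.1, 9.4]
opening: -0.0003
```

Request:
drive_tool --pt "0.0003 0 0 0 1" --pt "0 0 0 0 1"

```text
clock: 5.32
tcp_pos: [0.478, -0.0008, 0.0319]
eef_rot: [0.996, 1.331, -0.996]
force: [-1.9, -0.1, 13.3]
opening: 0.0
```

Can pin home (hard stop at z = 32 mm, 13 N). Lifting and going to the diagonal pin.

Request:
drive_tool --pt "-0.004 0 0 0 1" --pt "-0.018 0 0 0 1" --pt "-0.018 0 0 0 1" --pt "0 0.0144 -0.0149 0 1" --pt "0 0.0144 -0.0149 0 1" --pt "0 0.0144 -0.0149 0 1" --pt "0 0.0144 -0.0149 0 1" --pt "0 0.0144 -0.0149 0 1" --pt "0 0 0 0 1" --pt "0 0 0 0 1" --pt "0 0 0 0 1"

```text
clock: 6.23
tcp_pos: [0.5243, 0.0907, 0.0699]
eef_rot: [0.994, 1.333, -0.998]
force: [0.1, 0.7, 0.1]
opening: -0.0001
```

Run:
```python
from h import *
from bench import ctrl,capture,camera_params
s=ctrl.state();print(s['tcp_pos'],s['force'])
im=capture("top"); cv2.imwrite("pics/t2.png",im[:,:,::-1])
im=capture("scene"); cv2.imwrite("pics/s2.png",cv2.resize(im[190:300,225:375,::-1],None,fx=5,fy=5,interpolation=cv2.INTER_CUBIC))
cp=camera_params("wrist");im=capture("wrist"); cv2.imwrite("pics/w2.png",im[:,:,::-1]);np.save("cp2.npy",cp)
```

```text
[0.5243109  0.09068041 0.0699379 ] [0.13872274 0.67332397 0.11213912]
```

View pics/w2.png

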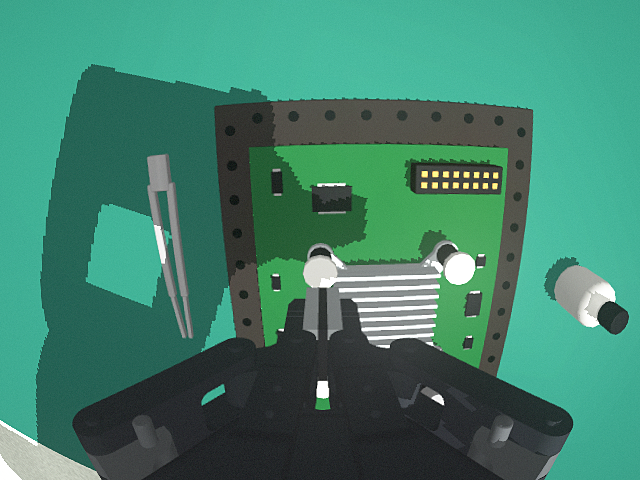

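View pics/s2.png

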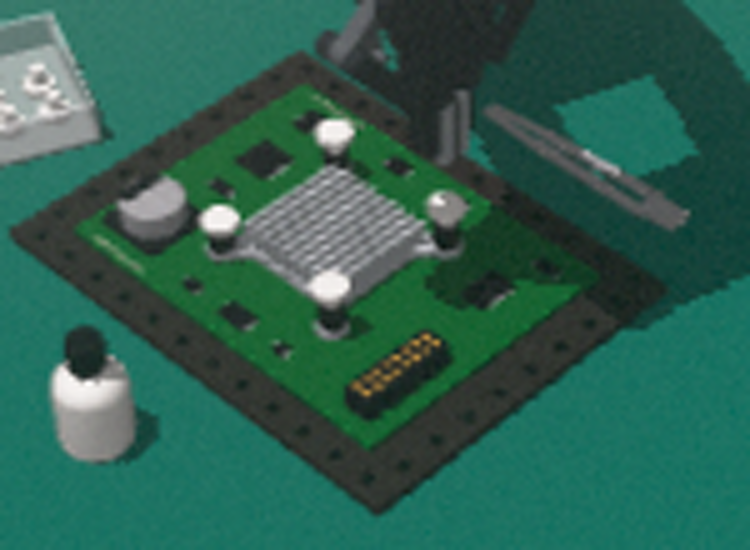

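The scene view shows the board in place and the can pin's head down on its sleeve. In the wrist view the across pin is at about (321,269) and the connector pin at (459,267).

Run:
```python
from h import *
cp=np.load("cp2.npy",allow_pickle=True).item()
for k,u in dict(across=(321,269),conn=(459,267)).items(): print(k,fplane(cp,u,.04).round(4))
```

```text
across [0.5293 0.0918 0.04  ]
conn [0.55   0.0222 0.04  ]
```

Request:
drive_tool --pt "0.012 0.001 0 0 1" --pt "0.011 0.001 0 0 1" --pt "0 0 0 0 1" --pt "0.003 0 0 0 1" --pt "0.002 0 0 0 1" --pt "0.001 0 0 0 1" --pt "0.001 0 0 0 1" --pt "0.001 0 0 0 1" --pt "0.001 0 0 0 1" --pt "0.001 0 0 0 1" --pt "0 0 0 0 1"

```text
clock: 7.3
tcp_pos: [0.5278, 0.0916, 0.0382]
eef_rot: [0.996, 1.331, -0.996]
force: [-0.6, -0.1, 2.9]
opening: 0.0
```

Request:
drive_tool --pt "0.001 0 0 0 1" --pt "0.001 0 0 0 1" --pt "0.001 0 0 0 1" --pt "0.001 0 0 0 1" --pt "0.001 0 0 0 1" --pt "0 0 0 0 1"

```text
clock: 7.8
tcp_pos: [0.5278, 0.0916, 0.0328]
eef_rot: [0.996, 1.331, -0.996]
force: [1.1, 0.6, 2.2]
opening: -0.0001
```

Request:
drive_tool --pt "0.0005 0 0 0 1" --pt "0.0005 0 0 0 1" --pt "0 0 0 0 1"

```text
clock: 8.05
tcp_pos: [0.5278, 0.0916, 0.032]
eef_rot: [0.996, 1.331, -0.996]
force: [0.3, 0.7, 4.2]
opening: 0.0001
```

Request:
drive_tool --pt "0.0003 0 0 0 1" --pt "0 0 0 0 1"

```text
clock: 8.22
tcp_pos: [0.5278, 0.0916, 0.032]
eef_rot: [0.996, 1.331, -0.996]
force: [-0.7, -0.0, 5.9]
opening: 0.0
```

Request:
drive_tool --pt "0.0004 0 0 0 1" --pt "0 0 0 0 1"

```text
clock: 8.38
tcp_pos: [0.5279, 0.0916, 0.032]
eef_rot: [0.996, 1.331, -0.996]
force: [-2.0, 0.1, 10.1]
opening: 0.0001
```

Request:
drive_tool --pt "0.0004 0 0 0 1" --pt "0 0 0 0 1"

```text
clock: 8.55
tcp_pos: [0.5279, 0.0916, 0.032]
eef_rot: [0.996, 1.331, -0.996]
force: [-4.3, -0.1, 13.1]
opening: -0.0003
```

Across pin home. Now the connector pin.

Request:
drive_tool --pt "-0.004 0 0 0 1" --pt "-0.018 0 0 0 1" --pt "-0.018 0 0 0 1" --pt "0 0 0.0147 0 1" --pt "0 0 0.0147 0 1" --pt "0 0 0.0147 0 1" --pt "0 0 0.0147 0 1" --pt "0 0 0.0147 0 1" --pt "0 0 0 0 1" --pt "0 0 0 0 1" --pt "0 0 0 0 1"

```text
clock: 9.47
tcp_pos: [0.5477, 0.0214, 0.0702]
eef_rot: [0.996, 1.332, -0.997]
force: [-0.4, 0.0, -0.7]
opening: 0.0002
```

Request:
drive_tool --pt "0.012 0 0 0 1" --pt "0.011 0 0 0 1" --pt "0 0 0 0 1" --pt "0.003 0 0 0 1" --pt "0.002 0 0 0 1" --pt "0.001 0 0 0 1" --pt "0.001 0 0 0 1" --pt "0.001 0 0 0 1" --pt "0.001 0 0 0 1" --pt "0.001 0 0 0 1" --pt "0 0 0 0 1"

```text
clock: 10.38
tcp_pos: [0.5486, 0.021, 0.0382]
eef_rot: [0.996, 1.33, -0.996]
force: [-0.1, 0.4, 2.7]
opening: -0.0001
```

Request:
drive_tool --pt "0.001 0 0 0 1" --pt "0.001 0 0 0 1" --pt "0.001 0 0 0 1" --pt "0.001 0 0 0 1" --pt "0.001 0 0 0 1" --pt "0 0 0 0 1"

```text
clock: 10.88
tcp_pos: [0.5486, 0.021, 0.0327]
eef_rot: [0.996, 1.33, -0.996]
force: [1.1, 0.8, 1.2]
opening: -0.0002
```

Request:
drive_tool --pt "0.0005 0 0 0 1" --pt "0.0005 0 0 0 1" --pt "0 0 0 0 1"

```text
clock: 11.13
tcp_pos: [0.5486, 0.021, 0.0321]
eef_rot: [0.996, 1.33, -0.996]
force: [-0.7, 0.4, 5.1]
opening: -0.0003
```

Request:
drive_tool --pt "0.0003 0 0 0 1" --pt "0 0 0 0 1"

```text
clock: 11.3
tcp_pos: [0.5486, 0.021, 0.032]
eef_rot: [0.996, 1.331, -0.996]
force: [-0.9, 0.6, 6.5]
opening: -0.0001
```

Request:
drive_tool --pt "0.0004 0 0 0 1" --pt "0 0 0 0 1"

```text
clock: 11.47
tcp_pos: [0.5487, 0.021, 0.032]
eef_rot: [0.996, 1.331, -0.996]
force: [-2.4, -0.4, 10.5]
opening: 0.0001
```

Request:
drive_tool --pt "0.0004 0 0 0 1" --pt "0 0 0 0 1"

```text
clock: 11.63
tcp_pos: [0.5487, 0.021, 0.032]
eef_rot: [0.996, 1.331, -0.996]
force: [-3.9, 0.8, 13.5]
opening: 0.0001
```

Connector pin home. Last pin.

Request:
drive_tool --pt "-0.004 0 0 0 1" --pt "-0.018 0 0 0 1" --pt "-0.018 0 0 0 1" --pt "0 -0.0151 -0.0144 0 1" --pt "0 -0.0151 -0.0144 0 1" --pt "0 -0.0151 -0.0144 0 1" --pt "0 -0.0151 -0.0144 0 1" --pt "0 -0.0151 -0.0144 0 1" --pt "0 0 0 0 1" --pt "0 0 0 0 1" --pt "0 0 0 0 1"

```text
clock: 12.55
tcp_pos: [0.4561, 0.0687, 0.0708]
eef_rot: [0.996, 1.33, -0.996]
force: [0.9, -0.2, 0.0]
opening: -0.0003
```

Request:
drive_tool --pt "0.012 0 0 0 1" --pt "0.011 0 0 0 1" --pt "0 0 0 0 1" --pt "0.003 0 0 0 1" --pt "0.002 0 0 0 1" --pt "0.001 0 0 0 1" --pt "0.001 0 0 0 1" --pt "0.001 0 0 0 1" --pt "0.001 0 0 0 1" --pt "0.001 0 0 0 1" --pt "0 0 0 0 1"

```text
clock: 13.47
tcp_pos: [0.4559, 0.0688, 0.038]
eef_rot: [0.996, 1.33, -0.996]
force: [-1.4, -0.2, 2.0]
opening: -0.0001
```

Request:
drive_tool --pt "0.001 0 0 0 1" --pt "0.001 0 0 0 1" --pt "0.001 0 0 0 1" --pt "0.001 0 0 0 1" --pt "0.001 0 0 0 1" --pt "0 0 0 0 1"

```text
clock: 13.97
tcp_pos: [0.4558, 0.0688, 0.0326]
eef_rot: [0.996, 1.33, -0.996]
force: [1.1, -0.1, 1.3]
opening: 0.0003
```

Request:
drive_tool --pt "0.0005 0 0 0 1" --pt "0.0005 0 0 0 1" --pt "0 0 0 0 1"

```text
clock: 14.22
tcp_pos: [0.4559, 0.0688, 0.032]
eef_rot: [0.996, 1.331, -0.996]
force: [-1.2, -0.3, 6.1]
opening: 0.0
```

Request:
drive_tool --pt "0.0003 0 0 0 1" --pt "0 0 0 0 1"

```text
clock: 14.38
tcp_pos: [0.4559, 0.0688, 0.032]
eef_rot: [0.996, 1.331, -0.996]
force: [-1.6, 0.1, 8.7]
opening: -0.0004
```

Request:
drive_tool --pt "0.0004 0 0 0 1" --pt "0 0 0 0 1"

```text
clock: 14.55
tcp_pos: [0.4559, 0.0688, 0.0319]
eef_rot: [0.996, 1.331, -0.996]
force: [-3.1, -0.3, 13.3]
opening: 0.0
```

Request:
drive_tool --pt "0.0004 0 0 0 1" --pt "0 0 0 0 1"

```text
clock: 14.72
tcp_pos: [0.4559, 0.0688, 0.0319]
eef_rot: [0.996, 1.331, -0.996]
force: [-5.6, -0.6, 16.1]
opening: 0.0001
```

Request:
drive_tool --pt "-0.004 0 0 0 1" --pt "-0.018 0 0 0 1" --pt "-0.025 0 0 0 1" --pt "-0.025 0 0 0 1" --pt "-0.025 0 0 0 1" --pt "-0.025 0 0 0 1" --pt "-0.025 0 0 0 1" --pt "0 -0.01 0.02 0 1" --pt "0 -0.01 0.02 0 1" --pt "0 -0.01 0.02 0 1" --pt "0 -0.01 0.02 0 1" --pt "0 -0.01 0.02 0 1"

```text
clock: 15.72
tcp_pos: [0.4349, -0.0419, 0.177]
eef_rot: [0.996, 1.332, -0.996]
force: [0.5, 0.2, -0.7]
opening: -0.0
```

Request:
drive_tool --pt "0 0 0.02 0 1" --pt "0 0 0.02 0 1" --pt "0 0 0.02 0 1" --pt "0 0 0.02 0 1" --pt "0 0 0.02 0 1" --pt "0 0 0.02 0 1" --pt "0 0 0.02 0 1" --pt "0 0 0.02 0 1" --pt "0 0 0.02 0 1" --pt "0 0 0 0 1" --pt "0 0 0 0 1"

```text
clock: 16.63
tcp_pos: [0.486, -0.2142, 0.1767]
eef_rot: [0.998, 1.332, -0.998]
force: [0.0, 0.5, -0.7]
opening: -0.0004
```

Run:
```python
from h import *
from bench import ctrl,capture,camera_params
s=ctrl.state();print(s['tcp_pos'],s['force'],s['clock'])
t=capture("top"); cv2.imwrite("pics/t3.png",t[:,:,::-1])
im=capture("scene"); cv2.imwrite("pics/s3.png",cv2.resize(im[190:300,225:375,::-1],None,fx=5,fy=5,interpolation=cv2.INTER_CUBIC))
cs=camera_params("scene");ct=camera_params("top")
for c,a,b in blobs(im,(235,205,350,285)): print(c.round(1),a,b,plane(cs,c,.031).round(4))
g=t.min(2);yy,xx=np.mgrid[0:480,0:640]
for k,(u,v) in {'can':(372,307.8),'across':(321.2,283.),'conn':(358.3,270.2),'last':(334.1,320.7)}.items():
    m=(np.hypot(xx-u,yy-v)<6.5)&(g>205); c=(xx[m].mean(),yy[m].mean());print(k,np.round(c,1),plane(ct,c,.032).round(4))
```

```text
[ 0.48601591 -0.21420194  0.17669056] [ 0.00558672  0.51278522 -0.74747764] 16.6333
[237.2 210.5] 16 [235 208   7   6] [ 0.3662 -0.0337  0.031 ]
[292.3 218.2] 22 [290 216   6   5] [0.4554 0.0714 0.031 ]
[266.8 233.2] 16 [265 231   4   5] [ 0.4746 -0.0038  0.031 ]
[313.6 232.8] 33 [310 231   8   5] [0.5251 0.092  0.031 ]
[290.6 249. ] 35 [287 247   8   5] [0.5476 0.0217 0.031 ]
[241.6 270.3] 15 [239 269   7   3] [ 0.5561 -0.0993  0.031 ]
can [373.7 308.8] [ 0.4749 -0.0052  0.032 ]
across [321.2 283.3] [0.5242 0.0905 0.032 ]
conn [358.1 270.2] [0.5468 0.0212 0.032 ]
last [332.8 320.4] [0.4556 0.0708 0.032 ]
```

View pics/s3.png

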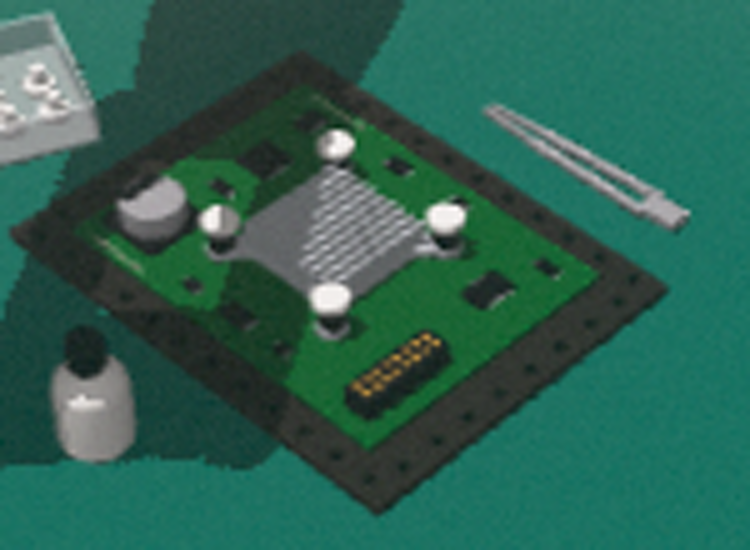

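View pics/t3.png

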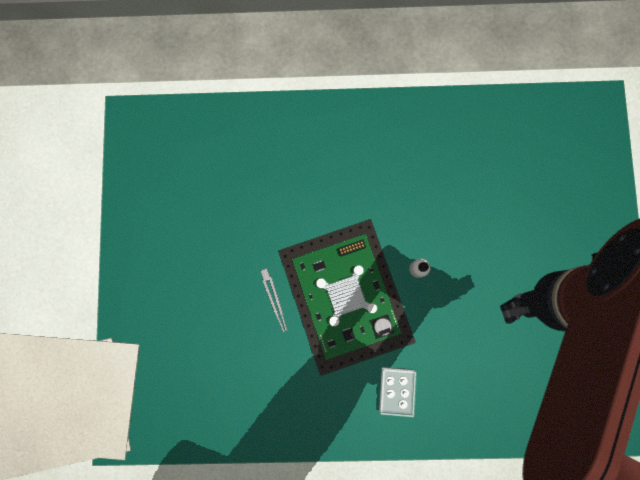

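All four heads are about 2.4 px lower in the scene view, which matches roughly 8 mm of travel. The board, bottle, tweezers and tray haven't moved, and the can and last pins' centroids are only biased by the arm's shadow. The arm is clear, so I'm handing in.

```bash
python3 -c "
from bench import workorder
print(workorder.finish_job())"
```

```text
the job is handed in; nothing more can be done
None
```

I pushed all four pins fully home with the shut fingertips, in the order asked: can, diagonally across, connector, last. The job was handed in at about 17 s.

- **Depth and force:** Each push ended at a hard stop with the tip at 32 mm, the fully-home height. The last force reading was 13–16 N, with the sideways part under 6 N, well below the 40 N limit.
- **Final pictures:** All four heads are about 2.4 px lower in the scene view, matching roughly 8 mm of travel. The board, bottle, tweezers and tray show no visible movement, and the arm is clear of everything.
- **Disagreements:** The wrist camera put the pins 2–4 mm farther out in x than the fixed cameras, so I aimed in between, well inside the 18 mm heads. In the final check the centres measured for the can and last pins were 2–5 mm off. I put that down to the arm's shadow falling across them, since the other two pins and the board outline matched.

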